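Shut the marked water valve under the sliding cover

TASK

On the chocolate kitchen's counter, push the cover of the grey service box along its guides, all the way to the other end, without lifting it, so that the two valve handles come into view. Then push the red, white-striped handle clockwise until it is fully shut, straight across its pipe. Push with the fingertips only, pick nothing up, leave the blue handle open as it is and do not disturb the things standing around; finish with the cover still aside.

Things in the scene. Friction and masses are not known exactly. Their poses are not given: they have to be found in the camera images.
- service_box: Grey box fixed to the counter, 190 (its x) x 500 (its y) x 98 mm high, turned a little about z; origin at the centre of its underside (z = 0). Its -y half is the open-topped valve bay, hidden at first by the cover; its +y half a closed white compartment. End walls' inner faces: y = -238 and +238 mm. The cover lies on ledges 88 mm high between rims 98 mm high, 2.5 mm clear on each side.
- bay (a point): Middle of the valve bay's mouth, at box x = 0, y = -124 mm, 88 mm above the counter. The mouth measures 140 mm (box x) by 228 mm (box y).
- cover: Loose aluminium sliding cover, plate 161 (x) x 236 (y) x 4 mm, 0.3 to 0.65 kg; origin at the centre of its underside, axes as the box's. Starts with its centre at box y -117 to -104 mm; slides to the box's +y until its edge meets the far end wall (centre at box y = +120 mm).
- cover_rib (a point): Centre of the black upright rib on the cover to push against: 90 mm along x, 12 mm thick along y, rising 26 mm above the plate (box heights 92 to 118 mm). This point is 17 mm above the cover's origin, 105 mm above the counter.
- red_handle (a joint): Angle of the marked handle (red, white stripe near its end): 0 = open, pointing to the box's -x along the pipe; 1.571 = shut, a hard stop, pointing to the box's +y across the pipe. Turns clockwise seen from above about a vertical axis; starts at 0 to 0.3; about 0.1 N m of friction (2 N at its end); stays where it is left.
- red_pivot (a point): Point on the red handle's turning axis, at half the handle's height (66 mm above the counter). The axis is at box x = +35 mm and at box y = -86 or -176 mm: which of the two is red varies.
- red_tip (a point): Point on the red handle's centre line 55 mm from its axis. The handle is 14 mm wide, from 58 to 74 mm above the counter, and ends 65 mm from its axis; nothing but the pipe and valve body (below 55 mm) lies beneath.
- blue_handle (a joint): Angle of the other valve's handle (blue, same shape, same sense): starts from 0 to 0.2 (open) and is to stay so.
- blue_tip (a point): Point on the blue handle's centre line 55 mm from its axis, at half its height.
- jar: Bystander: amber glass jar with white lid, 60 mm diameter, 85 mm tall, stands on the robot's side of the box; origin at the centre of its underside.
- cup: Bystander: open steel cup, 72 mm diameter, 70 mm tall, stands on the far side of the box; origin at the centre of its underside.
- nozzle: Bystander: steel piping nozzle, a cone 38 mm wide and 48 mm tall, stands on the robot's side of the box; origin at the centre of its underside.
- flavour: Bystander: slim amber bottle, 44 mm diameter, 110 mm tall, stands on the far side of the box; origin at the centre of its underside.
- ramekin: Bystander: white ceramic bowl, 76 mm diameter, 45 mm tall, stands past the box's +y end; origin at the centre of its underside.
- bar: Bystander: chocolate bar on a red base, 120 x 38 x 32 mm (with 6 mm more of glossy beads), lies on the robot's side of the box; origin at the centre of its underside.

How it is judged:
By the outcome, as a careful person would: the job done as asked, in the order asked, and still so for the second after the job is handed in, with the robot touching nothing.
It also fails if it takes over 51 s, if anything falls off the work surface, if the arm or the gripper's body presses on something with over 40 N, if the wrist force passes 120 N, or if a joint passes its speed limit or range.

ROBOT

A 6-joint arm with a two-finger parallel gripper is mounted at the origin on the work surface. World frame = base frame: x ahead of the robot, y to its left, z up, the work surface at z = 0. Lengths are in mm, angles in degrees, forces in N, time in s.
With the tool pointing down it reaches from about 350 to 850 mm from the base axis. Payload 8.1 kg.
Tool frame: the origin (TCP) lies at the very end of the fingers, on their centre line; the grasp point (between the pads) lies r.tcp_to_grasp behind it (r.tcp_to_grasp is the distance from the TCP to the grasp point, in mm); z points along the fingers, y is the line along which they close (so a half turn about z gives the same grasp; the last joint's range is limited). The gripper opens to 85 mm and grips with 20 to 120 N. Pads are 22 mm wide; open, the fingers measure 114 mm over their backs; the gripper's body (76 mm by 85 mm) begins 54 mm behind the grasp point. The pads swing forward as they close: fully open they stand 13 mm farther back than shut.
Start: joints at [-70.497, 7.471, 85.268, -0, 87.261, -4.893], TCP at [247.85, -546.421, 231.292] pointing down, gripper open.
Joint ranges: [-169.43, 169.43], [-51.17, 129.36], [1.28, 143.12], [-76.62, 256.62], [0, 156.53], [-152.29, 152.29]. Speed limits (degrees/s): [136.94, 136.94, 159.86, 180, 180, 180].

INTERFACE

Orientations are given as [roll, pitch, yaw] about the fixed x, y, z axes, in that order (R = Rz(yaw) Ry(pitch) Rx(roll)).
In Python, from bench import r gives the robot as it stands.
- The arm moves only by the shell command python3 -m handwheel 'ROWS' [OPENING] [FORCE]. ROWS is JSON, a list of rows, each a list of 4 numbers: the shift along the tool's x, y, z in m, then the turn about the tool's z in degrees. A call has 1 to 10 rows; each row shifts and turns the commanded pose from where the row before left it, along the tool's axes as they then stand; what a row does not reach is not made up. A row lasts 1/10 s, in which the tool goes at most 50 mm and 8.59 degrees, less where a joint would pass 70% of its speed; a pose out of reach is approached as far as the arm can. A call is refused whole if a number of a shift passes 0.05 or a number of a turn 8.59, either way. A call with a gripper value outside its range is refused whole. OPENING is the finger opening in m, from 0 to 0.0854, set as the call begins (- or left out, the last holds). The fingers move at their own pace and stop on an object; FORCE is the grip in N (left out, the last holds). Time passes only in rows, so rows that do not move let the fingers close. It gives the time, the measured TCP pose, the force, the opening and the grip force at its end, in the units of the state.
- r.sense(): the state, without advancing time (a new reading comes with each control period).
- r.snapshot(name): name is "scene" or "top" or "wrist"; returns the picture (384x512x3 uint8, red, green, blue); there is no depth.
- r.camera_params(name): a dict with "fx", "fy", "cx", "cy" (pixels), "R" (3x3) and "t" (3): a world point X has camera coordinates R X + t; the wrist camera has in their place "mount" (4x4, takes a point from camera to tool coordinates, whose origin is the TCP and whose axes are the flange's). Camera axes: x right, y down, z forward; pixel columns grow to the right and rows downward; lengths in mm; the calibration is good to about 2 mm. A picture is of the moment at which its call begins: read the wrist's pose just before it. camera_params takes no time and is no camera call.
- r.hand_in(): hands the job in; it is judged then, once.
The state is a dict: "time": time; "joint_pos": joint angles; "qd": joint speeds; "joint_efforts": joint torques, N m; "tool_pos": TCP position; "tcp_rot": TCP orientation; "ft_force": force on the tool from outside, world axes, zero at the start; "wrist_torque": the same for the moment, N m; "finger_gap": finger opening in mm; "grip_force": force on a finger pad.
Only numpy, scipy, OpenCV 4.12 (cv2) and the standard library are available. Lean on these libraries where they do the work, as an engineer would, in place of code of your own. Each camera call takes 0.05 s, during which the arm holds its last target. There are 200 camera calls.

## Working session

There is one attempt and no reset: what is moved stays moved. The work goes in short steps, Python scripts to look and compute and a shell command to move; the robot and the scene stay as the last step left them, time stands still between calls to the robot, and variables do not carry over. Pictures are saved under pics/ and viewed, at most 10 in all, crops included, and the job is handed in when it is done.

```bash
mkdir -p pics; ls; python3 - <<'E'
from bench import r
import cv2,numpy as np
s=r.sense();print(s['time'],s['tool_pos'],s['tcp_rot'],r.tcp_to_grasp)
a=r.snapshot("top");b=r.snapshot("scene")
cv2.imwrite('pics/top.png',a[:,:,::-1]);cv2.imwrite('pics/scene.png',b[:,:,::-1])
for n in("top","scene","wrist"):print(n,r.camera_params(n))
E
```

```text
pics
0.0 [ 247.68202231 -545.88590168  230.21942706] [-1.79894320e+02 -9.32416335e-03  2.43984050e+01] 18.700000000000003
top {'fx': 354.2491930159176, 'fy': 354.2491930159176, 'cx': 256.9083162548892, 'cy': 192.55117248101365, 'R': array([[-0.00916965, -0.99921672, -0.0384951 ],
       [-0.98955569,  0.01460587, -0.14340924],
       [ 0.14385916,  0.03677804, -0.98891451]]), 't': array([ 78.74381829, 528.96158899, 761.46195569])}
scene {'fx': 409.5470433965236, 'fy': 409.5470433965236, 'cx': 255.70313240598816, 'cy': 187.3129089910705, 'R': array([[ 0.76298742,  0.64637555,  0.00698959],
       [ 0.49011313, -0.57141605, -0.65823462],
       [-0.4214728 ,  0.50565042, -0.7527804 ]]), 't': array([-417.65269477, -179.00411406, 1354.74240754])}
wrist {'fx': 266.8643800185816, 'fy': 266.8643800185816, 'cx': 251.93887190024444, 'cy': 190.8685218318987, 'mount': array([[ 6.22623432e-04, -9.59407039e-01, -2.82024371e-01,
         7.11281166e+01],
       [ 9.99999803e-01,  5.74269403e-04,  2.54109959e-04,
        -5.34234243e-01],
       [-8.18369166e-05, -2.82024474e-01,  9.59407207e-01,
        -1.42575334e+02],
       [ 0.00000000e+00,  0.00000000e+00,  0.00000000e+00,
         1.00000000e+00]])}
```

View pics/top.png

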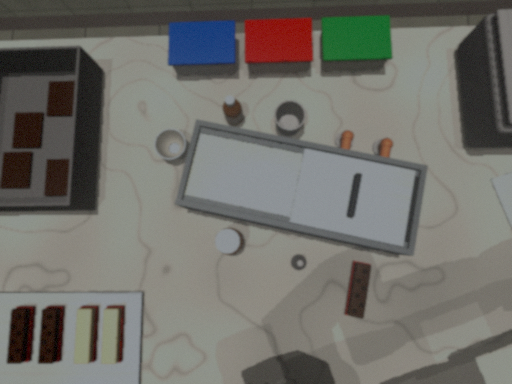

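View pics/scene.png

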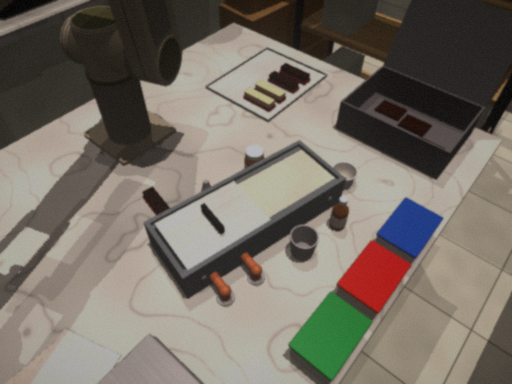

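The top view shows the box's rim corners near (198,122), (427,166), (410,254) and (178,206). The rib runs from (357,174) to (351,217), and the compartment is on the left (+y). The scene view shows the same layout, with the bystanders clear of the rib's path.

```bash
cat > h.py <<'E'
from bench import r
import numpy as np,cv2
def ray(name,px,z,pose=None):
    p=r.camera_params(name)
    d=np.c_[(np.array(px,float)-[p['cx'],p['cy']])/[p['fx'],p['fy']],np.ones(len(px))]
    if name=='wrist':
        from scipy.spatial.transform import Rotation as Ro
        T=np.eye(4);T[:3,:3]=Ro.from_euler('xyz',pose[1],degrees=True).as_matrix();T[:3,3]=pose[0]
        M=T@p['mount'];R,c=M[:3,:3],M[:3,3]
    else: R=p['R'].T;c=-R@p['t']
    D=d@R.T
    return (c+D*((z-c[2])/D[:,2])[:,None])[:,:2]
def fit(obj,w):
    mo,mw=obj.mean(0),w.mean(0);a,b=obj-mo,w-mw
    th=np.arctan2((a[:,0]*b[:,1]-a[:,1]*b[:,0]).sum(),(a*b).sum())
    R=np.array([[np.cos(th),-np.sin(th)],[np.sin(th),np.cos(th)]])
    return th,R,mw-R@mo
E
python3 - <<'E'
from h import *
im=cv2.imread('pics/top.png').astype(int)
w=ray('top',[(198,122),(427,166),(410,254),(178,206)],98)
o=np.array([(95,250),(95,-250),(-95,-250),(-95,250)],float)
th,R,t=fit(o,w);print(np.degrees(th),t,'resid',(o@R.T+t-w).round(1).tolist())
# rib by dark mask
m=((im.max(2)<75)&True).astype(np.uint8);m[:165]=0;m[225:]=0;m[:,:335]=0;m[:,375:]=0
ys,xs=np.nonzero(m);print(len(xs),xs.mean(),ys.mean())
rb=ray('top',[(xs.mean(),ys.mean())],112)[0];print('rib',rb,'box',R.T@(rb-t))
for n,p,z in (('jar',(229,241),85),('noz',(299,262),40),('bar',(358,290),35),('cup',(290,115),70),('fl',(232,103),100),('ram',(171,146),45)):
  print(n,(R.T@(ray('top',[p],z)[0]-t)).round())
E
```

```text
-12.523373981395645 [534.31895757 -21.84569279] resid [[3.2, 4.8], [0.9, -2.4], [-4.6, -8.7], [0.5, 6.4]]
249 353.6666666666667 194.93172690763052
rib [ 511.55298359 -126.91426051] box [   0.55852787 -107.50526285]
jar [-143.  124.]
noz [-156.  -31.]
bar [-188. -167.]
cup [158.  53.]
fl [149. 181.]
ram [ 41. 308.]
```

```bash
python3 -m handwheel '[[0,0,0,-7.6],[0,0,0,-7.6],[0,0,0,-7.6],[0,0,0,-7.6],[0,0,0,-7.6],[0,0,0,-7.6],[0,0,0,-7.6]]' 0.04
python3 -m handwheel '[[0.04,0.016,0,0],[0.04,0.016,0,0],[0.04,0.016,0,0],[0.04,0.016,0,0],[0.04,0.016,0,0],[0.04,0.016,0,0],[0.04,0.016,0,0],[0.04,0.016,0,0],[0.04,0.016,0,0],[0,0,0,0]]'
python3 - <<'E'
from h import *
s=r.sense();print(s['tool_pos'],s['tcp_rot'])
a=r.snapshot("wrist");cv2.imwrite('pics/w1.png',a[:,:,::-1])
E
```

```text
time: 0.8
tool_pos: [247.7, -546.1, 230.7]
tcp_rot: [-180.0, -0.1, 77.9]
ft_force: [0.7, 0.2, 0.2]
finger_gap: 40.0
grip_force: 0.0
time: 1.8
tool_pos: [467.8, -221.4, 230.9]
tcp_rot: [-180.0, -0.1, 77.9]
ft_force: [0.1, 0.1, -0.2]
finger_gap: 40.2
grip_force: 0.0
[ 467.81649103 -221.42164116  230.90237154] [-1.79996010e+02 -1.15347389e-01  7.78895808e+01]
```

View pics/w1.png

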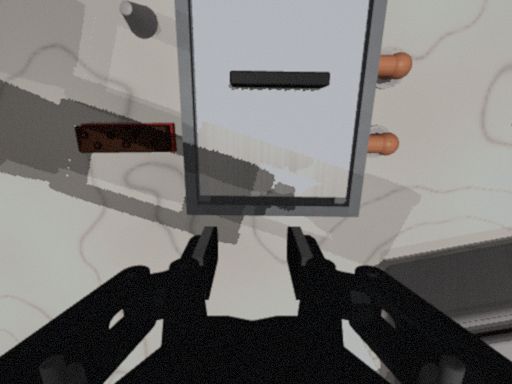

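The wrist view shows the rib's top face from (230,71) to (329,85), and the box's outer rim corners at (187,216) and (359,216). The outer side edges reach the picture's top at (177,0) and (387,0).

```bash
python3 - <<'E'
from h import *
P=([467.82,-221.42,230.9],[-180,-.115,77.89])
c=ray('wrist',[(187,216),(359,216),(177,0),(387,0)],98,P)
rb=ray('wrist',[(230,71),(329,72),(231,85),(328,86)],118,P)
print(c.round(1).tolist(),rb.round(1).tolist())
print('width',np.linalg.norm(c[0]-c[1]),'rib',np.linalg.norm(rb[0]-rb[1]))
for a,b in((c[0],c[1]),(c[0],c[2]),(c[1],c[3]),(rb[0],rb[1])):print(np.degrees(np.arctan2(*(b-a)[::-1])))
th=np.radians(-12.3)
u=c[1]-c[0];mid=(c[0]+c[1])/2
ey=np.array([-np.sin(th),np.cos(th)]);ex=np.array([np.cos(th),np.sin(th)])
o=mid+250*ey;print('origin',o,'rib box',[((x-o)@ex,(x-o)@ey) for x in (rb.mean(0),)])
E
```

```text
[[388.9, -243.3], [575.0, -283.0], [437.0, -43.0], [619.8, -82.1]] [[470.6, -112.5], [555.9, -131.6], [468.8, -123.9], [553.5, -142.9]]
width 190.2270403691452 rib 87.39723256831843
-12.056546980058176
76.50205452650107
77.42158838590385
-12.613534261667198
origin [535.20124183 -18.90776246] rib box [(np.float64(0.707053020885897), np.float64(-111.25153641053122))]
```

```bash
python3 -m handwheel '[[0.031,0.011,0.01,0.4],[0.031,0.011,0.04,0],[0,0,0.04,0],[0,0,0.03,0],[0,0,0.012,0],[0,0,0,0]]' 
python3 -m handwheel '[[0.008,0,0,0],[0.008,0,0,0],[0.005,0,0,0],[0.005,0,0,0],[0.005,0,0,0],[0,0,0,0]]'
```

```text
time: 2.45
tool_pos: [498.3, -171.3, 98.7]
tcp_rot: [-179.8, -0.0, 77.1]
ft_force: [0.0, 0.2, 0.7]
finger_gap: 39.9
grip_force: 0.0
time: 3.05
tool_pos: [507.6, -140.4, 101.3]
tcp_rot: [179.9, 0.0, 77.2]
ft_force: [0.3, -0.1, -0.2]
finger_gap: 39.9
grip_force: 0.0
```

```bash
python3 -m handwheel '[[0.003,0,0.003,0],[0.005,0,0,0],[0.005,0,0,0],[0.005,0,0,0],[0.01,0,0,0],[0.01,0,0,0]]' 
python3 - <<'E'
from h import *
s=r.sense();print(s['tool_pos'],s['ft_force'],s['wrist_torque'])
a=r.snapshot("wrist");cv2.imwrite('pics/w2.png',a[:,:,::-1])
E
```

```text
time: 3.65
tool_pos: [515.6, -104.3, 97.9]
tcp_rot: [180.0, 0.1, 77.2]
ft_force: [-2.1, -4.7, 2.9]
finger_gap: 40.1
grip_force: 2.6
[ 515.63332971 -104.34599948   97.87600243] [-2.09126336 -4.71743563  2.88153318] [-0.79857819  0.17354634 -0.07146343]
```

View pics/w2.png

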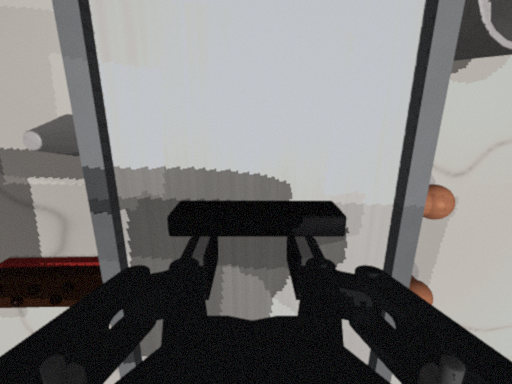

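The wrist view shows both fingertips squarely against the rib, whose front face is at row 235, and the cover is sliding.

```bash
python3 -m handwheel '[[0.015,0,-0.001,0],[0.015,0,0,-0.3],[0.015,0,0,0],[0.015,0,0,0],[0.015,0,0,0],[0.015,0,0,0],[0.015,0,0,0],[0.015,0,0,0],[0.015,0,0,0],[0.015,0,0,0]]'
python3 -m handwheel '[[0.01,0,0,0],[0.01,0,0,0],[0.005,0,0,0],[0.005,0,0,0],[0.005,0,0,0]]'
```

```text
time: 4.7
tool_pos: [548.3, 43.9, 98.6]
tcp_rot: [-180.0, 0.0, 77.5]
ft_force: [0.1, -2.1, -1.8]
finger_gap: 39.9
grip_force: 1.2
time: 5.2
tool_pos: [555.8, 76.8, 98.7]
tcp_rot: [180.0, 0.0, 77.5]
ft_force: [-0.9, -3.3, -0.1]
finger_gap: 40.0
grip_force: 1.6
```

```bash
python3 -m handwheel '[[0.002,0,0,0],[0.002,0,0,0],[0.002,0,0,0]]'
python3 -m handwheel '[[0.002,0,0,0],[0.002,0,0,0]]'
python3 -m handwheel '[[0.002,0,0,0],[0.001,0,0,0]]'
```

```text
time: 5.5
tool_pos: [556.9, 82.0, 98.7]
tcp_rot: [-180.0, 0.1, 77.5]
ft_force: [-4.4, -13.2, 5.0]
finger_gap: 39.8
grip_force: 7.0
time: 5.7
tool_pos: [556.7, 82.4, 98.8]
tcp_rot: [-179.9, 0.4, 77.4]
ft_force: [-11.8, -29.1, 10.2]
finger_gap: 40.2
grip_force: 15.7
time: 5.9
tool_pos: [556.6, 82.5, 98.8]
tcp_rot: [-179.8, 0.7, 77.4]
ft_force: [-16.3, -39.2, 13.4]
finger_gap: 39.7
grip_force: 20.9
```

```bash
python3 -m handwheel '[[-0.01,0,0,0],[-0.02,0,0,0],[-0.02,0,-0.02,0],[-0.02,0,-0.045,0],[-0.02,0,-0.045,0],[-0.045,0,-0.02,0],[-0.045,0,0,0],[-0.045,0,0,0],[-0.045,0,0,0],[-0.045,0,0,0]]' 0
python3 -m handwheel '[[0,0,0,0],[0,0,0,0]]' 0
python3 - <<'E'
from h import *
s=r.sense();print(s['tool_pos'].tolist(),s['tcp_rot'].tolist())
a=r.snapshot("wrist");cv2.imwrite('pics/w3.png',a[:,:,::-1])
a=r.snapshot("top");cv2.imwrite('pics/t3.png',cv2.resize(a[90:270,160:440,::-1],None,fx=2.5,fy=2.5))
E
```

```text
time: 6.9
tool_pos: [490.2, -219.3, 229.2]
tcp_rot: [179.9, -0.0, 77.5]
ft_force: [0.8, -0.3, -0.6]
finger_gap: 0.3
grip_force: 0.0
time: 7.1
tool_pos: [490.3, -218.6, 228.8]
tcp_rot: [180.0, -0.1, 77.4]
ft_force: [0.5, 0.3, 0.3]
finger_gap: 0.2
grip_force: 0.0
[490.2638177494399, -218.5956682651532, 228.7739709489834] [179.96784899367333, -0.055493320097905266, 77.35149521059077]
```

View pics/w3.png

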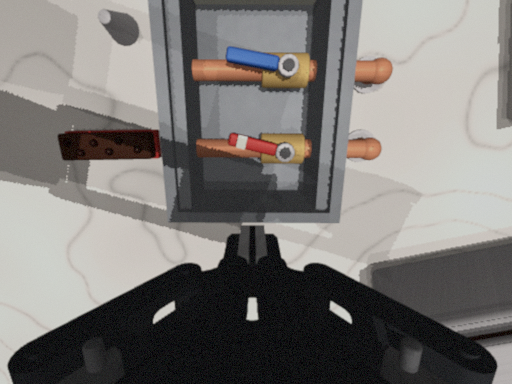

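View pics/t3.png

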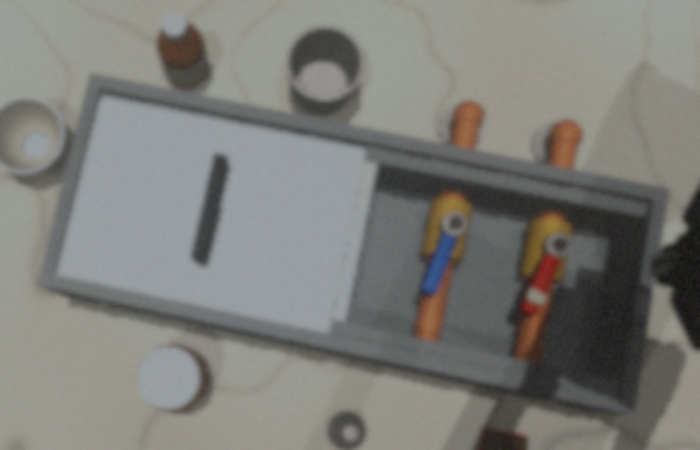

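The wrist view shows the cover clear of the bay. The red handle is the -y one, with its pivot at (286,152) and tip at (231,139); the blue one's pivot is at (289,65) and tip at (228,53). The top view shows the cover fully at the +y end.

```bash
python3 - <<'E'
from h import *
P=([490.26,-218.6,229.2],[180,-.05,77.4])
w=ray('wrist',[(286,152),(231,139),(289,65),(228,53),(172,221),(339,221)],76,P)
th=np.radians(-12.5);ex=np.array([np.cos(th),np.sin(th)]);ey=np.array([-ex[1],ex[0]])
w[4:]=ray('wrist',[(172,221),(339,221)],98,P)
for o in((535.2,-18.9),):
  for x in w: print(x.round(1),((x-o)@ex).round(1),((x-o)@ey).round(1))
x=np.array(P[0][:2])-o;print('tcp box',x@ex,x@ey)
d=w[1]-w[0];print('angle',np.arctan2(d@ey,-d@ex),np.linalg.norm(d))
E
```

```text
[ 532.9 -197.5] 36.4 -174.9
[ 476.8 -170.5] -24.2 -160.6
[ 551.9 -111.4] 36.4 -86.7
[494.2 -87.2] -25.3 -75.5
[ 393.8 -241.5] -89.8 -247.9
[ 574.1 -281.6] 94.8 -248.1
tcp box -0.6517516565307183 -204.69310887222903
angle 0.23111705865943588 62.2556640563808
```

```bash
python3 -m handwheel '[[0,-0.011,0.04,0],[0,0,0.045,0],[0,0,0.04,0],[0,0,0.03,0],[0,0,0.011,0],[0,0,0,0]]'
python3 -m handwheel '[[0.007,0,0,0],[0.007,0,0,0],[0.006,0,0,0],[0.007,0,0,0],[0.007,-0.001,0,0]]'
```

```text
time: 7.8
tool_pos: [478.8, -213.8, 61.2]
tcp_rot: [-179.8, -0.1, 77.6]
ft_force: [0.5, -0.2, 0.6]
finger_gap: -0.4
grip_force: 0.0
time: 8.3
tool_pos: [486.8, -182.3, 63.7]
tcp_rot: [179.9, 0.1, 77.5]
ft_force: [-1.0, -4.1, 0.9]
finger_gap: -0.2
grip_force: 1.4
```

```bash
python3 -m handwheel '[[0.008,0.002,0,0],[0.008,0.003,0,0],[0.007,0.006,0,0],[0.007,0.006,0,0],[0.005,0.008,0,0],[0.003,0.007,0,0]]'
python3 - <<'E'
from h import *
s=r.sense();p=s['tool_pos'];o=np.array((535.2,-18.9))
th=np.radians(-12.5);ex=np.array([np.cos(th),np.sin(th)]);ey=np.array([-ex[1],ex[0]])
print((p[:2]-o)@ex-36,(p[:2]-o)@ey+175.5,s['ft_force'])
a=r.snapshot("wrist");cv2.imwrite('pics/w4.png',a[:,:,::-1])
E
```

```text
time: 8.9
tool_pos: [524.1, -151.3, 61.7]
tcp_rot: [-179.7, 0.0, 77.5]
ft_force: [-34.3, -7.3, 16.6]
finger_gap: 0.1
grip_force: 16.6
-18.22136571717462 43.80386412490287 [-34.27475832  -7.28121177  16.63430564]
```

View pics/w4.png

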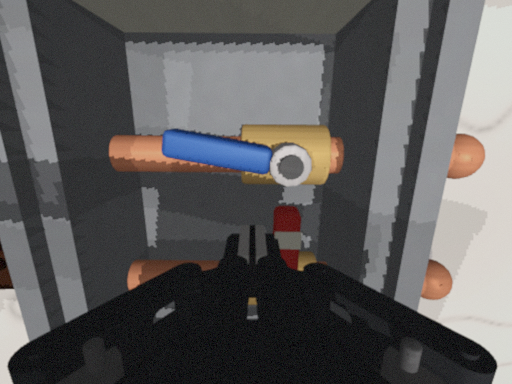

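The wrist view shows the red handle (columns 274–300) pointing straight to box +y. The 35 N reaction along box x means it's against its stop, and the blue handle hasn't moved. I'll back off, lift and verify.

```bash
python3 -m handwheel '[[0,-0.008,0,0],[0,-0.012,0,0],[0,0,-0.03,0],[0,0,-0.045,0],[-0.01,0,-0.045,0],[-0.03,0,-0.045,0],[-0.03,0,0,0],[0,0,0,0]]'
python3 - <<'E'
from h import *
s=r.sense();P=(s['tool_pos'],s['tcp_rot']);print(P)
a=r.snapshot("wrist");b=r.snapshot("top")
cv2.imwrite('pics/end.png',np.vstack([a[:300,:,::-1],b[80:280,:,::-1]]))
hs=cv2.cvtColor(a,cv2.COLOR_RGB2HSV);m=cv2.inRange(hs,(0,190,70),(5,255,255))|cv2.inRange(hs,(172,190,70),(180,255,255))
n,l,st,c=cv2.connectedComponentsWithStats(m);print(st[1:][st[1:,4]>40],c[1:][st[1:,4]>40])
E
```

```text
time: 9.75
tool_pos: [492.2, -216.8, 226.5]
tcp_rot: [179.7, 0.1, 77.4]
ft_force: [0.0, 0.2, -0.4]
finger_gap: 0.0
grip_force: 0.0
(array([ 492.21339461, -216.77126123,  226.53847812]), array([1.79731370e+02, 9.70125211e-02, 7.73705057e+01]))
[] []
```

View pics/end.png

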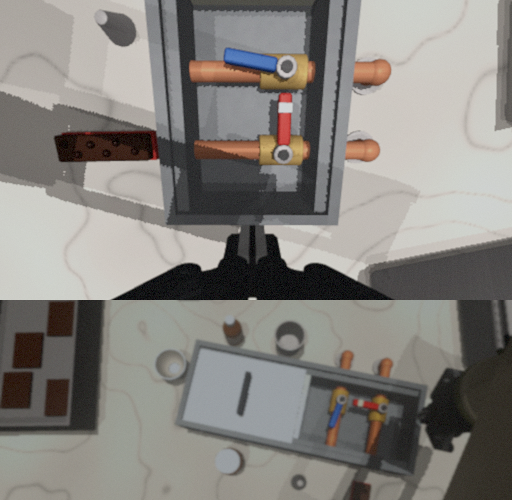

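The final view shows the red handle running from (283,154) to (286,94), on the line between the two pivots, so it's fully shut. The blue handle is unchanged, the cover is still aside and the bystanders are where they were.

```bash
python3 -c "
from bench import r
print(r.hand_in())"
```

```text
the job is handed in; nothing more can be done
None
```

The job is handed in: I pushed the cover all the way to the box's +y end and turned the red handle clockwise to its hard stop; in the last pictures the blue handle and the surrounding things looked undisturbed (about 10 s of the 51 s used).

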